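Pack the ink set into its travel case and bolt it

ROBOT

A 6-joint arm with a two-finger parallel gripper is mounted at the origin on the work surface. World frame = base frame: x ahead of the robot, y to its left, z up, the work surface at z = 0. Lengths are in mm, angles in rad, forces in N, time in s.
With the tool pointing down it reaches from about 275 to 750 mm from the base axis. Payload 10.2 kg.
Tool frame: the origin (TCP) lies at the very end of the fingers, on their centre line; the grasp point (between the pads) lies 19 mm behind it; z points along the fingers, y is the line along which they close (so a half turn about z gives the same grasp; the last joint's range is limited). The gripper opens to 85 mm and grips with 20 to 120 N. Pads are 22 mm wide; open, the fingers measure 114 mm over their backs; the gripper's body (76 mm by 85 mm) begins 54 mm behind the grasp point. The pads swing forward as they close: fully open they stand 13 mm farther back than shut.
Start: joints at [-1.509, 0.313, 1.498, -0, 1.331, -0.223], TCP at [147.494, -503.862, 231.294] pointing down, gripper open.
Joint ranges: [-2.94, 2.94], [-0.97, 2.17], [0.19, 2.56], [-1.23, 4.37], [0.02, 3.11], [-2.88, 2.88]. Speed limits (rad/s): [2.39, 2.39, 3.01, 3.14, 3.14, 3.14].

INTERFACE

Orientations are given as a unit quaternion [w, x, y, z].
In Python, from rig import monitor, eyes, job gives the robot as it stands. The module is installed in compiled form; this text tells all that it offers.
- The arm moves only by the tool send_rows, never from a script. Its argument "targets" is one flat list of numbers, 7 for each row, row after row: the turn, a rotation vector about the tool's x, y, z in degrees, then the shift along the tool's x, y, z in units of 60 mm (1.0 is 60 mm), then the opening, from -1 (shut) to 1 (fully open), so that 0 is half open. A call has 1 to 5 rows; each row shifts and turns the commanded pose from where the row before left it, along the tool's axes as they then stand; what a row does not reach is not made up. A row lasts 1/8 s, in which the tool goes at most 62.5 mm and 10.7 degrees, less where a joint would pass 70% of its speed; a pose out of reach is approached as far as the arm can. A call is refused whole if a number of a shift passes 1 or a number of a turn 10.7, either way. A call with a gripper value outside its range is refused whole. The fingers move at their own pace and stop on an object; "newtons" is the grip in N (left out, the last holds). Time passes only in rows, so rows that do not move let the fingers close. It gives the time, the measured TCP pose, the force, the opening and the grip force at its end, in the units of the state.
- monitor.sense(): the state, without advancing time (a new reading comes with each control period).
- eyes.capture(name): name is "side" or "top"; returns a dict with "img" (420x560x3 uint8, red, green, blue), "K" (3x3 intrinsics, pixels), "distortion" ([k1, k2, p1, p2, k3] as OpenCV has them; the pictures are not rectified), "R" (3x3) and "t" (3): a world point X has camera coordinates R X + t. Camera axes: x right, y down, z forward; pixel columns grow to the right and rows downward; lengths in mm; the calibration is good to about 2 mm. A picture is of the moment at which its call begins. There is no depth.
- job.finish_job(): hands the job in; it is judged then, once.
The state is a dict: "time_s": time; "joints": joint angles; "dq": joint speeds; "tau": joint torques, N m; "eef_pos": TCP position; "ee_rot": TCP orientation; "force": force on the tool from outside, world axes, zero at the start; "wrist_torque": the same for the moment, N m; "grip_width": opening from 0.0 (shut) to 1.0 (fully open); "grip_force": force on a finger pad.
Only numpy, scipy, OpenCV 4.12 (cv2) and the standard library are available. Lean on these libraries where they do the work, as an engineer would, in place of code of your own. Each camera call takes 0.05 s, during which the arm holds its last target. There are 200 camera calls.

TASK

Pack up the ink set in its dark wooden case: set the slate inkstone flat and square in the bottom of the well, then the porcelain palette on top of it, then the wooden cover, hollows upward, lowering each piece into place rather than letting it drop. Then push the brass slide bolt fully home over the cover. Leave the other things on the desk where they are.

Things in the scene. Friction and masses are not known exactly. Their poses are not given: they have to be found in the camera images.
- case: Fixed dark wooden ink-set case, 120 mm wide (x), 215 mm long (y), 48 mm high; origin under its centre, z up. Well near its -y end, slide bolt on top of its +y end. In the middle of both long sides of the well the wall is cut away right through to the outside, down to the well's floor, over 54 mm (27 mm each way), so fingers closing along x can hold a part all the way down.
- well (a point): Centre of the well's floor, 6 mm above the desk, 32.5 mm from the case's centre; axes as the case's (y along the well, towards the bolt). The well is 64 mm (x) by 94 mm (y), 42 mm deep; the top 8 mm of its walls taper outward by 4 mm. The three parts stacked in it are 42 mm high: the cover's top ends flush with the case's.
- inkstone_mid (a point): Loose black slate inkstone, a slab 60 mm wide (its x) by 90 mm long (its y) and 20 mm high, with a 9 mm deep sunken grinding pool in its top; about 0.24 kg. This point is its centre, half-way up (10 mm above its underside); z up out of the pool. Lies on the desk pool up. Same either way round.
- palette_mid (a point): Loose white porcelain palette, 60 mm wide (its x) by 90 mm long (its y) and 12 mm high, with two square dishes 7 mm deep in its top, side by side; about 0.1 kg. This point is its centre, half-way up (6 mm); z up out of the dishes. Lies on the desk dishes up. Same either way round.
- cover_mid (a point): Loose plain wooden cover, a flat board 60 mm wide (its x) by 90 mm long (its y) and 10 mm thick; about 0.045 kg. This point is its centre, half-way up (5 mm); z up. Same either way round.
- bolt (a joint): Brass slide bolt: how far it is pushed towards the well (the case's -y), 0 = drawn back, 0.045 m = home at its stop. About 2 N of friction; stays where left; starts clear of the well. Its tongue, 24 mm wide, 3 mm thick, runs 2.5 mm above the case top; the tip is 70 mm from the well's centre at 0 and 25 mm at home, 20 mm over the cover's end.
- bolt_knob (a point): Centre of the bolt's upright brass knob (moves with the bolt; axes as the well's): a block 14 mm wide (x), 16 mm long (y) and 25 mm high, its centre 66 mm above the desk and its top 78.5 mm. Guide rails 56 mm high (above the desk) run along both sides of it, 13 to 18 mm from its middle.
- weight_near: Bystander: dark wooden paperweight bar, 34 x 200 x 25 mm, long along its y, lying between the robot and the case. Origin under its centre.
- weight_far: Bystander: the second paperweight, the same, beyond the case.
- ink_dish: Bystander: round black ink dish, 120 mm across, 24 mm high. Origin under its centre.
- phone: Bystander: phone lying flat, 150 (x) x 72 (y) x 8 mm. Origin under its centre.
- seal: Bystander: upright pale stone seal, 26 x 26 mm, 62 mm high. Origin under its centre.
Mind the look-alikes: they are no part of the job. Leave any orange or purple look-alike of the part that bears cover_mid alone.

How it is judged:
By the outcome, as a careful person would: the job done as asked, in the order asked, and still so for the second after the job is handed in, with the robot touching nothing.
It also fails if it takes over 72 s, if anything falls off the work surface, if the arm or the gripper's body presses on something with over 40 N, if the wrist force passes 120 N, or if a joint passes its speed limit or range.

## Working session

There is one attempt and no reset: what is moved stays moved. The work goes in short steps, Python scripts to look and compute and a tool call to move; the robot and the scene stay as the last step left them, time stands still between calls to the robot, and variables do not carry over. Pictures are saved under pics/ and viewed, at most 10 in all, crops included, and the job is handed in when it is done.

Besides the shell and the picture viewer there is one more tool, called after ">>>" as name(argument=value, ...), one argument or row to a line, values as JSON. send_rows: Moves the arm, as the interface text tells. Its arguments: {"type":"object","properties":{"targets":{"type":"array","items":{"type":"number"}},"newtons":{"type":"number"}},"required":["targets"]}

```bash
mkdir -p pics
python3 - <<'E'
from rig import monitor, eyes
import cv2, numpy as np, pickle
s=monitor.sense(); print({k:np.round(v,3) for k,v in s.items()})
for n in("top","side"):
    c=eyes.capture(n); pickle.dump(c,open(f"{n}.pkl","wb"))
    cv2.imwrite(f"pics/{n}0.png",c["img"][:,:,::-1]); print(n,c["K"],c["distortion"],c["R"],c["t"],-c["R"].T@c["t"])
E
```

```text
{'time_s': np.float64(0.0), 'joints': array([-1.509,  0.313,  1.498,  0.   ,  1.331, -0.223]), 'dq': array([ 0.002,  0.001,  0.001, -0.001,  0.   , -0.001]), 'tau': array([-1.0000e-03, -4.1227e+01, -2.5974e+01, -0.0000e+00,  4.0000e-03,
       -0.0000e+00]), 'eef_pos': array([ 147.485, -503.581,  230.721]), 'ee_rot': array([-0.001,  0.99 ,  0.142,  0.   ]), 'force': array([ 0.583, -0.093, -0.224]), 'wrist_torque': array([-0.018, -0.087, -0.019]), 'grip_force': np.float64(0.0), 'grip_width': np.float64(1.0)}
top [[524.84814615   0.         279.23540307]
 [  0.         524.84814615 209.35293632]
 [  0.           0.           1.        ]] [-0.1623515  0.         0.         0.         0.       ] [[ 5.76149998e-04 -9.99966740e-01  8.13547464e-03]
 [-9.93242204e-01 -1.51642951e-03 -1.16050092e-01]
 [ 1.16058569e-01 -8.01363450e-03 -9.93210043e-01]] [ -26.84727725  482.75072335 1570.47367559] [ 297.23693343  -13.52912485 1616.05190854]
side [[445.42484784   0.         270.21400931]
 [  0.         445.42484784 203.69793856]
 [  0.           0.           1.        ]] [-0.11865491  0.          0.          0.          0.        ] [[-0.74847214 -0.66312891  0.00703566]
 [-0.3680125   0.40650241 -0.8362551 ]
 [ 0.55168492 -0.62850286 -0.54829546]] [360.50547159 251.30647941 850.34049903] [-106.80779938  671.34634582  673.85776235]
```

View pics/top0.png

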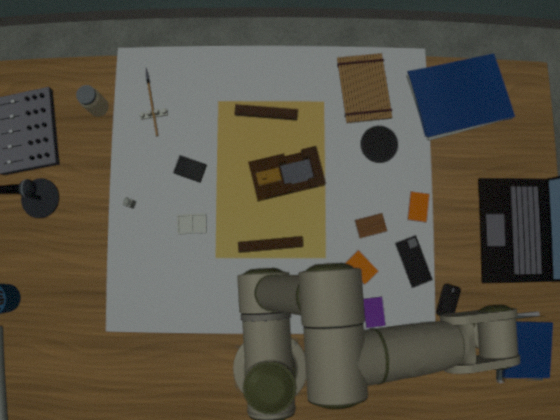

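View pics/side0.png

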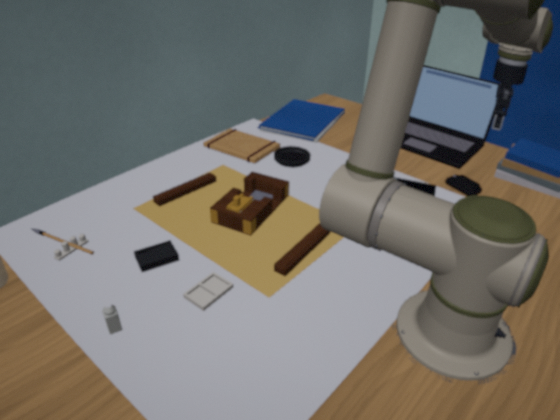

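Top view: the case is at about (287,173), with the brass bolt at its left (+y) end and the well to the right. The inkstone is at (190,169), the palette at (192,224), and the paperweights at (266,112) and (271,243).

Cover candidates are brown (370,225), orange (418,207), orange (360,268) and purple (373,312). The plain brown wooden one fits, since the orange and purple ones are the excluded look-alikes. I'll confirm it in a crop.

```bash
cat > h.py <<'E'
import cv2, numpy as np, pickle
def ray(c,px):
    px=np.asarray(px,float).reshape(-1,1,2)
    u=cv2.undistortPoints(px,c["K"],np.array(c["distortion"])).reshape(-1,2)
    d=np.c_[u,np.ones(len(u))]@c["R"]; return -c["R"].T@c["t"],d
def plane(c,px,z):
    o,d=ray(c,px); return o+d*((z-o[2])/d[:,2])[:,None]
def proj(c,X):
    return cv2.projectPoints(np.asarray(X,float).reshape(-1,1,3),cv2.Rodrigues(c["R"])[0],c["t"],c["K"],np.array(c["distortion"]))[0].reshape(-1,2)
S=6
def up(c,x0,y0,x1,y1): return cv2.resize(c["img"][y0:y1,x0:x1],None,fx=S,fy=S,interpolation=cv2.INTER_CUBIC)
def blob(c,box,f,z):
    """largest blob of mask f(img) in box -> world rect (centre,size,long-axis angle deg) on plane z"""
    im=up(c,*box); m=f(im.astype(int)).astype(np.uint8)
    k=max(cv2.findContours(m,0,1)[0],key=cv2.contourArea)
    k=cv2.convexHull(k).reshape(-1,2)
    p=(k+.5)/S-.5+[box[0],box[1]]
    w=plane(c,p,z)[:,:2]
    (cx,cy),(a,b),t=cv2.minAreaRect(w.astype(np.float32))
    if a>b: ang=t
    else: ang=t+90; a,b=b,a
    return np.round([cx,cy,a,b,(ang+90)%180-90],2), p.mean(0).round(1)
E
python3 - <<'E'
from h import *
c=pickle.load(open("top.pkl","rb"))
g=lambda im:im.sum(2)
print(c["img"][169,190],c["img"][169,208],c["img"][224,186],c["img"][224,215],c["img"][225,370],c["img"][225,395],c["img"][173,260],c["img"][130,270],c["img"][190,300],c["img"][112,266])
print("ink",blob(c,(165,145,218,195),lambda i:g(i)<230,10))
print("cov",blob(c,(348,205,394,245),lambda i:(g(i)<330),5))
print("case",blob(c,(235,135,340,212),lambda i:i[:,:,0]<110,24))
a=cv2.resize(c["img"][135:215,235:340],(525,400),interpolation=cv2.INTER_CUBIC)
b=cv2.resize(c["img"][190:330,340:435],(271,400),interpolation=cv2.INTER_CUBIC)
cv2.imwrite("pics/crop1.png",np.clip(np.hstack([a,b]).astype(int)*1.5,0,255).astype(np.uint8)[:,:,::-1])
print(c["img"][224,175:212].tolist())
E
```

```text
[35 38 38] [124 127 125] [124 125 118] [125 127 115] [72 52 32] [125 127 127] [93 70 26] [123 107  60] [62 49 30] [48 32 23]
ink (array([612.94, 253.36,  93.13,  61.73,  70.8 ]), array([189.7, 167.9]))
cov (array([ 436.37, -309.49,   95.69,   65.04,  -75.47]), array([372.5, 225.7]))
case (array([596.33, -49.62, 223.67, 133.32, -76.23]), array([288.3, 173. ]))
[[124, 128, 125], [125, 129, 127], [117, 123, 117], [115, 116, 109], [116, 120, 113], [124, 127, 120], [123, 129, 121], [121, 125, 119], [126, 130, 123], [125, 130, 120], [123, 127, 120], [124, 125, 118], [124, 129, 122], [126, 129, 122], [123, 127, 118], [123, 127, 120], [120, 123, 118], [113, 116, 111], [120, 124, 118], [123, 129, 120], [125, 128, 121], [123, 127, 118], [125, 130, 122], [124, 127, 119], [128, 131, 125], [125, 129, 120], [122, 127, 120], [126, 129, 121], [124, 128, 119], [122, 128, 120], [121, 123, 118], [109, 112, 109], [119, 123, 122], [124, 127, 126], [123, 128, 127], [124, 129, 127], [122, 126, 125]]
```

View pics/crop1.png

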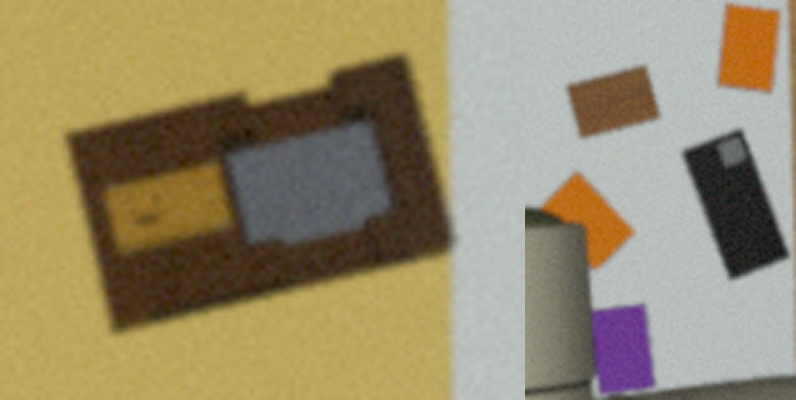

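Crop: the plain brown wooden board (572–658, 68–135 in the crop) is the cover; its orange and purple neighbours stay. The case shows its two cutaways, the grey-lined well, and the bolt at its left end. Next I'll fit the edges of each piece.

```bash
cat >> h.py <<'E'
def rect(c,box,f,z,blur=0):
    im=up(c,*box)
    if blur: im=cv2.GaussianBlur(im,(0,0),blur)
    m=f(im.astype(int)).astype(np.uint8); m=cv2.morphologyEx(m,cv2.MORPH_CLOSE,np.ones((9,9)))
    k=max(cv2.findContours(m,0,1)[0],key=cv2.contourArea).reshape(-1,2)
    w=plane(c,(k+.5)/S-.5+[box[0],box[1]],z)[:,:2].astype(np.float32)
    (cx,cy),(a,b),t=cv2.minAreaRect(w); t=np.radians(t)
    if a<b: t+=np.pi/2; a,b=b,a
    for _ in range(3):
        u=np.array([np.cos(t),np.sin(t)]); v=np.array([-u[1],u[0]])
        q=(w-[cx,cy])@np.c_[u,v]; o=[];sl=[]
        for ax,h,l in((1,b/2,a/2),(0,a/2,b/2)):
            for sg in(1,-1):
                s=q[(abs(q[:,ax]-sg*h)<5)&(abs(q[:,1-ax])<.85*l)]
                s=s[:,[1-ax,ax]]
                vx,vy,x0,y0=cv2.fitLine(s.astype(np.float32),cv2.DIST_HUBER,0,.01,.01).ravel()
                o.append(y0-vy/vx*x0); sl.append((vy/vx)*(1 if ax==1 else -1))
        d=u*(o[2]+o[3])/2+v*(o[0]+o[1])/2
        cx+=d[0];cy+=d[1];b=o[0]-o[1];a=o[2]-o[3]
        t+=np.mean(sl[:2])*.6+np.mean(sl[2:])*.4
    return np.round([cx,cy,a,b,(np.degrees(t)+90)%180-90],2),np.round(np.degrees(sl),1)
g=lambda i:i.sum(2)
E
cat > meas.py <<'E'
from h import *
c=pickle.load(open("top.pkl","rb"))
print("ink",rect(c,(165,145,218,195),lambda i:g(i)<240,10))
print("cov",rect(c,(348,205,394,245),lambda i:(g(i)<280),5))
print("pal",rect(c,(165,200,222,248),lambda i:(i[:,:,0]+i[:,:,1]-2*i[:,:,2]>9),6,blur=7))
k=rect(c,(235,135,340,212),lambda i:i[:,:,0]<90,24); print("case",k)
cx,cy,_,_,t=k[0]; t=np.radians(t); y=-np.array([np.cos(t),np.sin(t)]); print("y",y,"well",[cx,cy]-32.5*y)
r=rect(c,(278,150,318,190),lambda i:(i[:,:,2]>i[:,:,0]-4)&(i[:,:,2]>50),6); print("floor",r)
print("bolt",rect(c,(250,162,284,190),lambda i:(i[:,:,0]-i[:,:,2]>45)&(i[:,:,0]<125),53))
E
python3 meas.py
```

```text
ink (array([613.01, 253.42,  92.48,  60.87,  70.75]), array([-0.2, -0.1, -0. ,  0.5], dtype=float32))
cov (array([ 436.56, -309.53,   90.54,   59.42,  -75.51]), array([-0.5,  0. ,  0.2,  0.4], dtype=float32))
pal (array([442.74, 245.3 ,  83.  ,  51.63, -87.18]), array([ 0.7,  0.8, -0.6, -1.8], dtype=float32))
case (array([596.34, -49.69, 217.31, 127.82, -76.25]), array([ 0.1,  0. ,  0. , -0.1], dtype=float32))
y [-0.23768589  0.97134207] well [604.0647915  -81.25861727]
floor (array([603.59, -80.97,  90.25,  61.38, -75.89]), array([ 1. , -0. ,  0.4, -0.9], dtype=float32))
bolt (array([581.35,   7.36,  71.54,  40.4 , -75.6 ]), array([-0.5,  0.5, -0.3,  0.2], dtype=float32))
```

The fits agree with the given sizes: the two independent well-centre estimates differ by less than 1 mm. I'll move above the inkstone.

>>> send_rows(
  targets=[0,0,-9.1,0,0,0,1,0,0,-9.1,0,0,0,1,0,0,-9.1,0,0,0,1,0,0,-9.1,0,0,0,1,0,0,-9.1,0,0,0,1],
)

```text
time_s: 0.72
eef_pos: [147.5, -503.7, 230.9]
ee_rot: [-0.0, 0.857, 0.516, 0.0]
force: [0.4, -0.2, 0.3]
grip_width: 1.001
grip_force: 0.0
```

>>> send_rows(
  targets=[0,0,-9.0,0,0,0,1,0,0,0,0,0.8,0,1,0,0,0,0,0.8,0,1,0,0,0,0,0.8,0,1,0,0,0,0,0.77,0,1],
)

```text
time_s: 1.35
eef_pos: [328.6, -566.5, 230.8]
ee_rot: [-0.0, 0.815, 0.579, 0.0]
force: [-0.4, -0.6, -1.2]
grip_width: 0.996
grip_force: 0.0
```

>>> send_rows(
  targets=[0,0,0,0.95,0,0,1,0,0,0,0.95,0,0,1,0,0,0,0.95,0,0,1,0,0,0,0.95,0,0,1,0,0,0,0.95,0,0,1],
)

```text
time_s: 1.98
eef_pos: [421.0, -295.3, 231.0]
ee_rot: [-0.0, 0.815, 0.579, 0.0]
force: [1.2, 0.1, 0.1]
grip_width: 0.998
grip_force: 0.0
```

>>> send_rows(
  targets=[0,0,0,0.95,0,0,1,0,0,0,0.95,0,0,1,0,0,0,0.95,0,0,1,0,0,0,0.95,0,0,1,0,0,0,0.95,0,0,1],
)

```text
time_s: 2.6
eef_pos: [514.6, -26.2, 231.1]
ee_rot: [-0.0, 0.815, 0.579, -0.0]
force: [1.3, -0.8, -0.6]
grip_width: 0.998
grip_force: 0.0
```

>>> send_rows(
  targets=[0,0,0,0.95,0,0,1,0,0,0,0.95,0,0,1,0,0,0,0.95,0,0,1,0,0,0,0.95,0,0,1,0,0,0,0,0,0,1],
)

```text
time_s: 3.22
eef_pos: [589.2, 190.5, 230.1]
ee_rot: [-0.001, 0.814, 0.581, -0.001]
force: [0.8, -0.4, -0.0]
grip_width: 1.001
grip_force: 0.0
```

```bash
cat > go.py <<'E'
import sys,numpy as np
from rig import monitor
from scipy.spatial.transform import Rotation as R
x,y,z,phi=map(float,sys.argv[1:5])
s=monitor.sense(); q=s["ee_rot"]; r=R.from_quat(np.r_[q[1:],q[0]]); M=r.as_matrix()
p=np.radians(phi); Y=np.array([np.cos(p),np.sin(p),0]);Z=np.array([0,0,-1]);T=R.from_matrix(np.c_[np.cross(Y,Z),Y,Z])
d=np.array([x,y,z])-s["eef_pos"]
print("pos",s["eef_pos"].round(1),"yaw",np.degrees(np.arctan2(M[1,1],M[0,1])).round(2),"turn(deg,tool)",np.degrees((r.inv()*T).as_rotvec()).round(2))
print("units if turned first",(T.as_matrix().T@d/60).round(3),"unturned",(M.T@d/60).round(3))
print("F",np.round(s["force"],1),"grip",np.round([s["grip_force"],s["grip_width"]],3),"j",np.round(s["joints"],2))
E
python3 go.py 613 253.4 60 -19.25
```

```text
pos [589.2 190.5 230.1] yaw -18.94 turn(deg,tool) [-0.08  0.01  0.31]
units if turned first [1.12  0.028 2.834] unturned [1.12  0.039 2.834]
F [ 0.8 -0.4 -0. ] grip [0.    1.001] j [0.12 0.53 1.19 0.   1.43 0.45]
```

>>> send_rows(
  targets=[0,0,0.3,0.56,0.02,0.7,1,0,0,0,0.56,0.02,0.7,1,0,0,0,0,0,0.7,1,0,0,0,0,0,0.7,1,0,0,0,0,0,0,1],
)

```text
time_s: 3.85
eef_pos: [612.1, 248.7, 60.3]
ee_rot: [-0.001, 0.817, 0.577, -0.003]
force: [-0.7, 0.7, 0.3]
grip_width: 1.002
grip_force: 0.0
```

```bash
python3 go.py 613 253.4 -2 -19.25
python3 - <<'E'
from rig import eyes
import cv2
a=eyes.capture("side")["img"][200:300,100:240]; b=eyes.capture("top")["img"][120:220,140:240]
import numpy as np
o=np.hstack([cv2.resize(a,(560,400)),cv2.resize(b,(240,400)) if 0 else cv2.resize(b,(240,240))[:, :].repeat(1,0) if 0 else np.vstack([cv2.resize(b,(240,240)),np.zeros((160,240,3),np.uint8)])])
cv2.imwrite("pics/a1.png",np.clip(o.astype(int)*1.5,0,255).astype(np.uint8)[:,:,::-1])
E
```

```text
pos [612.1 248.7  60.3] yaw -19.53 turn(deg,tool) [-0.33  0.21 -0.28]
units if turned first [ 0.079 -0.012  1.038] unturned [ 0.083 -0.006  1.038]
F [-0.7  0.7  0.3] grip [0.    1.002] j [ 0.21  0.77  1.22 -0.    1.15  0.55]
```

View pics/a1.png

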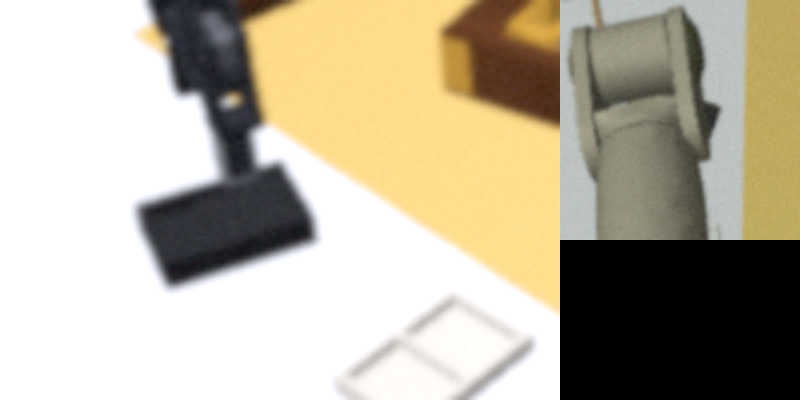

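The gripper is over the inkstone, with the near finger (235,170 in the crop) above its long side. I'll go down and grip.

>>> send_rows(
  targets=[0,0,-0.3,0.08,-0.01,0.3,1,0,0,0,0,0,0.3,1,0,0,0,0,0,0.3,1,0,0,0,0,0,0.14,1,0,0,0,0,0,0,1],
)

```text
time_s: 4.58
eef_pos: [614.6, 254.6, 0.1]
ee_rot: [-0.0, 0.815, 0.579, -0.001]
force: [0.3, 0.8, -0.4]
grip_width: 1.003
grip_force: 0.0
```

```bash
python3 go.py 613 253.4 -2 -19.25
```

```text
pos [6.146e+02 2.546e+02 1.000e-01] yaw -19.19 turn(deg,tool) [-0.06  0.03  0.06]
units if turned first [-0.027 -0.019  0.036] unturned [-0.027 -0.019  0.036]
F [ 0.3  0.8 -0.4] grip [0.    1.003] j [0.22 0.86 1.24 0.   1.04 0.55]
```

>>> send_rows(
  targets=[0,0,0,-0.03,-0.02,0.02,1,0,0,0,0,0,0,0,0,0,0,0,0,0,0,0,0,0,0,0,0,0,0,0,0,0,0,0,0],
  newtons=40,
)

```text
time_s: 5.2
eef_pos: [613.5, 253.5, 0.4]
ee_rot: [0.0, 0.815, 0.579, 0.0]
force: [-0.8, -0.2, 6.1]
grip_width: 0.691
grip_force: 45.2
```

```bash
python3 go.py 613 253.4 -2 -19.25
```

```text
pos [6.135e+02 2.535e+02 4.000e-01] yaw -19.18 turn(deg,tool) [ 0.05 -0.03  0.07]
units if turned first [-0.004 -0.007  0.04 ] unturned [-0.004 -0.007  0.04 ]
F [-0.8 -0.2  6.1] grip [45.174  0.691] j [0.22 0.85 1.25 0.   1.04 0.55]
```

Gripped: width 0.691 × 85 ≈ 59 mm, which matches the 60 mm part. Lift and turn next.

>>> send_rows(
  targets=[0,0,0,0,0,-0.3,0,0,0,0,0,0,-0.6,0,0,0,0,0,0,-0.7,0,0,0,0,0,0,-0.5,0,0,0,-8.3,0,0,0,0],
)

```text
time_s: 5.82
eef_pos: [614.2, 253.6, 129.5]
ee_rot: [0.001, 0.77, 0.638, 0.002]
force: [0.4, 0.2, -2.8]
grip_width: 0.688
grip_force: 44.4
```

>>> send_rows(
  targets=[0,0,-8.3,0,0,0,0,0,0,-8.3,0,0,0,0,0,0,-8.2,0,0,0,0,0,0,0,0,0,0,0,0,0,0,0,0,0,0],
)

```text
time_s: 6.45
eef_pos: [613.1, 253.3, 126.0]
ee_rot: [0.0, 0.617, 0.787, 0.0]
force: [-0.0, 0.2, -2.6]
grip_width: 0.691
grip_force: 44.4
```

```bash
python3 go.py 603.8 -81.1 120 13.9
```

```text
pos [613.1 253.3 126. ] yaw 13.76 turn(deg,tool) [ 0.01  0.   -0.14]
units if turned first [-5.374 -1.49   0.1  ] unturned [-5.377 -1.477  0.1  ]
F [-0.   0.2 -2.6] grip [44.369  0.691] j [ 0.22  0.71  1.16 -0.    1.27 -0.02]
```

>>> send_rows(
  targets=[0,0,-0.1,-0.37,-0.1,0,0,0,0,0,-0.7,-0.2,0,0,0,0,0,-0.85,-0.24,0,0,0,0,0,-0.85,-0.24,0,0,0,0,0,-0.85,-0.24,0,0],
)

```text
time_s: 7.08
eef_pos: [605.8, 25.1, 126.0]
ee_rot: [0.0, 0.616, 0.788, -0.0]
force: [1.0, 0.4, -1.5]
grip_width: 0.694
grip_force: 44.4
```

>>> send_rows(
  targets=[0,0,0,-0.85,-0.24,0,0,0,0,0,-0.6,-0.15,0,0,0,0,0,-0.3,-0.08,0,0,0,0,0,0,0,0,0,0,0,0,0,0,0,0],
)

```text
time_s: 7.7
eef_pos: [604.4, -79.8, 125.7]
ee_rot: [-0.0, 0.615, 0.788, 0.0]
force: [0.2, -0.3, -2.4]
grip_width: 0.69
grip_force: 44.4
```

```bash
python3 go.py 603.8 -81.1 60 13.9
python3 - <<'E'
from rig import eyes
import cv2,numpy as np,pickle
a=eyes.capture("side"); pickle.dump(a,open("side1.pkl","wb")); b=eyes.capture("top");pickle.dump(b,open("top1.pkl","wb"))
o=np.hstack([cv2.resize(a["img"][140:250,190:310],(430,400)),cv2.resize(b["img"][130:220,240:325],(370,400))])
cv2.imwrite("pics/a2.png",np.clip(o.astype(int)*1.5,0,255).astype(np.uint8)[:,:,::-1])
E
```

```text
pos [604.4 -79.8 125.7] yaw 14.06 turn(deg,tool) [-0.   -0.02  0.16]
units if turned first [-0.019 -0.014  1.095] unturned [-0.019 -0.014  1.095]
F [ 0.2 -0.3 -2.4] grip [44.371  0.69 ] j [-0.32  0.59  1.36  0.    1.19 -0.57]
```

View pics/a2.png

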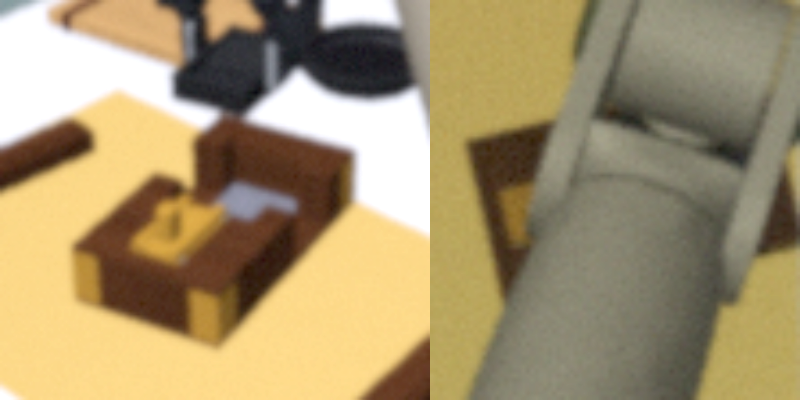

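The stone (240,70 in the crop) is level in the gripper above the well, and the knob at (170,220) is drawn back. I'll lower to just above the rim.

>>> send_rows(
  targets=[0,0,0.15,-0.02,-0.015,0.4,0,0,0,0,0,0,0.4,0,0,0,0,0,0,0.35,0,0,0,0,0,0,0,0,0,0,0,0,0,0,0],
)

```text
time_s: 8.43
eef_pos: [604.4, -81.9, 57.7]
ee_rot: [0.001, 0.616, 0.788, 0.0]
force: [0.4, 0.3, -1.3]
grip_width: 0.69
grip_force: 44.3
```

```bash
python3 go.py 603.8 -81.1 6.5 13.9
```

```text
pos [604.4 -81.9  57.7] yaw 13.91 turn(deg,tool) [0.07 0.04 0.01]
units if turned first [ 0.016 -0.006  0.853] unturned [ 0.017 -0.007  0.853]
F [ 0.4  0.3 -1.3] grip [44.294  0.69 ] j [-0.33  0.67  1.42  0.    1.05 -0.57]
```

>>> send_rows(
  targets=[0,0,0,0.01,0,0.12,0,0,0,0,0,0,0.12,0,0,0,0,0,0,0.12,0,0,0,0,0,0,0.1,0,0,0,0,0,0,0.06,0],
)

```text
time_s: 9.05
eef_pos: [603.5, -80.1, 25.9]
ee_rot: [-0.001, 0.616, 0.787, 0.001]
force: [-4.9, 9.7, 9.3]
grip_width: 0.693
grip_force: 48.6
```

The stone's −y end is rubbing: about 10 N along the case's +y. I'll shift that way and continue.

>>> send_rows(
  targets=[0,0,0,0.02,0,0,0,0,0,0,0.01,0,0,0,0,0,0,0,0,0,0,0,0,0,0,0,0,0,0,0,0,0,0,0,0],
)

```text
time_s: 9.68
eef_pos: [603.4, -79.8, 25.5]
ee_rot: [0.0, 0.617, 0.787, 0.0]
force: [1.2, 4.6, 1.9]
grip_width: 0.698
grip_force: 47.8
```

```bash
python3 go.py 603.8 -81.1 6.5 13.9; python3 -c "from rig import monitor;print(monitor.sense()['wrist_torque'])"
```

```text
pos [603.4 -79.8  25.5] yaw 13.87 turn(deg,tool) [ 0.02 -0.01 -0.03]
units if turned first [-0.022  0.001  0.317] unturned [-0.022  0.001  0.317]
F [1.2 4.6 1.9] grip [47.828  0.698] j [-0.32  0.71  1.44  0.    0.99 -0.57]
[ 0.55023436 -0.10691157  0.13445071]
```

>>> send_rows(
  targets=[0,0,0,0.015,0,0.05,0,0,0,0,0,0,0.06,0,0,0,0,0,0,0.06,0,0,0,0,0,0,0.05,0,0,0,0,0,0,0,0],
)

```text
time_s: 10.3
eef_pos: [603.5, -79.8, 15.1]
ee_rot: [0.001, 0.617, 0.787, -0.0]
force: [-9.6, -0.5, 25.9]
grip_width: 0.691
grip_force: 50.9
```

```bash
python3 go.py 603.8 -81.1 6.5 13.9
```

```text
pos [603.5 -79.8  15.1] yaw 13.87 turn(deg,tool) [ 0.05  0.08 -0.03]
units if turned first [-0.022 -0.001  0.144] unturned [-0.022 -0.001  0.144]
F [-9.6 -0.5 25.9] grip [50.882  0.691] j [-0.32  0.73  1.45 -0.    0.96 -0.57]
```

>>> send_rows(
  targets=[0,0,0,0,0,-0.04,0,0,0,0,0,-0.02,0,0,0,0,0,0,-0.01,0,0,0,0,0,0,0,0,0,0,0,0,0,0,0,0],
)

```text
time_s: 10.92
eef_pos: [602.6, -79.8, 15.5]
ee_rot: [0.002, 0.617, 0.787, 0.001]
force: [3.9, 0.2, 6.3]
grip_width: 0.691
grip_force: 48.6
```

```bash
python3 go.py 603.8 -81.1 6.5 13.9;  python3 - <<'E'
from rig import eyes,monitor
print(monitor.sense()["wrist_torque"])
import cv2,numpy as np,pickle
a=eyes.capture("side"); pickle.dump(a,open("side1.pkl","wb"))
o=cv2.resize(a["img"][150:240,200:300],(660,594),interpolation=cv2.INTER_CUBIC)
cv2.imwrite("pics/a3.png",np.clip(o.astype(int)*1.8,0,255).astype(np.uint8)[:,:,::-1])
E
```

```text
pos [602.6 -79.8  15.5] yaw 13.83 turn(deg,tool) [ 0.2   0.08 -0.07]
units if turned first [-0.026  0.014  0.15 ] unturned [-0.026  0.013  0.15 ]
F [3.9 0.2 6.3] grip [48.64   0.691] j [-0.32  0.73  1.45  0.    0.96 -0.57]
[ 0.45356043 -0.64889371 -0.1413343 ]
```

View pics/a3.png

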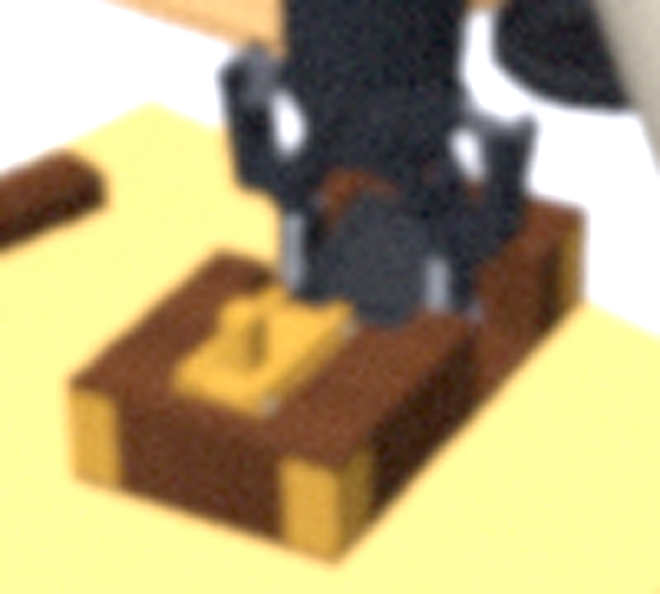

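The grey patch between the fingers, (330–430, 200–320), sits above the rim, so the stone may have pitched in the grip after catching the −y end. I'll lift out and check.

>>> send_rows(
  targets=[0,0,0,0,0,-0.15,0,0,0,0,0,0,-0.4,0,0,0,0,0,0,-0.6,0,0,0,0,0,0,-0.4,0,0,0,0,0,0,0,0],
)

```text
time_s: 11.6
eef_pos: [601.6, -79.8, 108.8]
ee_rot: [0.001, 0.617, 0.787, 0.0]
force: [1.3, 0.1, -2.6]
grip_width: 0.69
grip_force: 47.9
```

```bash
python3 go.py 603.8 -81.1 110 13.9;  python3 - <<'E'
from rig import eyes,monitor
from h import *
s=monitor.sense(); print(s["wrist_torque"])
a=eyes.capture("side"); pickle.dump(a,open("side2.pkl","wb"))
p=np.radians(13.9); X=np.array([np.cos(p),np.sin(p),0]);Y=np.array([-np.sin(p),np.cos(p),0]); T=s["eef_pos"]
P=[T+X*sx*30+Y*sy*45+[0,0,z] for z in(-.4,19.6) for sx,sy in((-1,-1),(1,-1),(1,1),(-1,1))]
print(T,proj(a,P).round(0).tolist())
x0,y0=190,110
g2=lambda i:(255*(np.clip(i/160.,0,1))**.45).astype(np.uint8)
o=cv2.resize(g2(a["img"][y0:y0+100,x0:x0+130].astype(float)),(780,600),interpolation=cv2.INTER_CUBIC)
for q in proj(a,P): cv2.circle(o,tuple(int(v) for v in (q-[x0,y0]+.5)*6),4,(255,0,0),1)
cv2.imwrite("pics/a4.png",o[:,:,::-1])
E
```

```text
pos [601.6 -79.8 108.8] yaw 13.87 turn(deg,tool) [ 0.09  0.08 -0.03]
units if turned first [-0.03  0.03 -0.02] unturned [-0.03  0.03 -0.02]
F [ 1.3  0.1 -2.6] grip [47.896  0.69 ] j [-0.32  0.6   1.39 -0.    1.15 -0.57]
[-0.05264492  0.07456583  0.001875  ]
[601.62949153 -79.78941294 108.80587157] [[274.0, 164.0], [255.0, 159.0], [238.0, 173.0], [258.0, 179.0], [275.0, 157.0], [255.0, 152.0], [238.0, 166.0], [258.0, 172.0]]
```

View pics/a4.png

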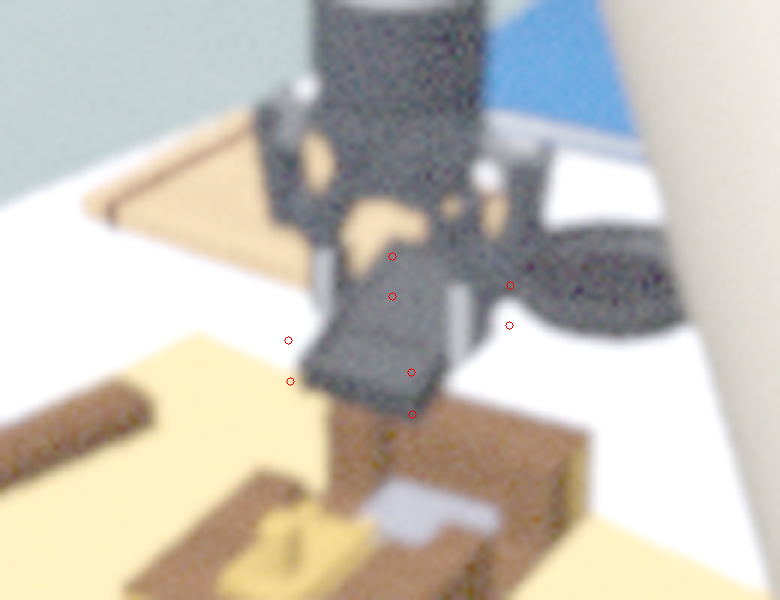

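The stone has pitched in the grip, with its +y end low and its −y end high; it caught the −y end of the rim. I'll check the well model against the unobstructed side view.

Run:
```python
from h import *
a=pickle.load(open("side.pkl","rb"))
p=np.radians(13.9); X=np.array([np.cos(p),np.sin(p),0]);Y=np.array([-np.sin(p),np.cos(p),0]); W=np.array([603.8,-81.1,0])
x0,y0,k=205,170,8
o=cv2.resize((255*(np.clip(a["img"][y0:y0+65,x0:x0+90]/140.,0,1))**.5).astype(np.uint8),None,fx=k,fy=k,interpolation=cv2.INTER_CUBIC)
def box(hx,y1,y2,z,col):
    P=[W+X*sx*hx+Y*y+[0,0,z] for sx,y in((-1,y1),(1,y1),(1,y2),(-1,y2))]
    q=((proj(a,P)-[x0,y0]+.5)*k); cv2.polylines(o,[q.astype(int)],True,col,1)
    return q.round(0).tolist()
print(box(60,-75,140,48,(0,255,255))); box(32,-47,47,6,(255,0,0)); box(60,-75,140,0,(0,255,0)); box(34,-49,49,48,(255,0,255))
cv2.imwrite("pics/a5.png",o[:,:,::-1])
```

```text
[[671.0, 88.0], [372.0, 9.0], [36.0, 299.0], [364.0, 403.0]]
```

View pics/a5.png

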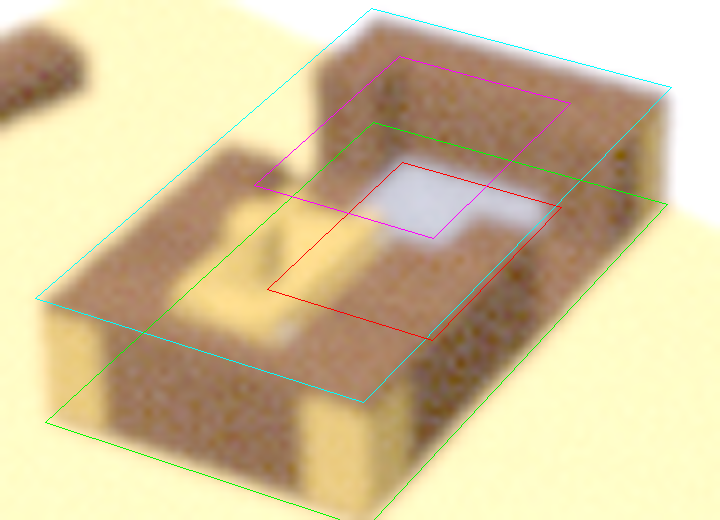

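The model outlines fit the case to about 1 px, so the well estimate is sound to about 2 mm. The force says go a few mm toward +y next time. First I'll lay the stone flat again on its old spot.

>>> send_rows(
  targets=[0,0,0,0.4,0.1,0,0,0,0,0,0.7,0.2,0,0,0,0,0,0.85,0.24,0,0,0,0,0,0.85,0.24,0,0,0,0,0,0.85,0.24,0,0],
)

```text
time_s: 12.28
eef_pos: [607.2, 149.3, 105.6]
ee_rot: [-0.001, 0.617, 0.787, -0.001]
force: [-0.1, -0.1, -2.1]
grip_width: 0.689
grip_force: 47.8
```

>>> send_rows(
  targets=[0,0,0,0.85,0.24,0,0,0,0,0,0.6,0.2,0.3,0,0,0,0,0.25,0.06,0.4,0,0,0,0,0,0,0.4,0,0,0,0,0,0,0.1,0],
)

```text
time_s: 12.9
eef_pos: [611.1, 253.6, 32.2]
ee_rot: [-0.002, 0.616, 0.787, -0.002]
force: [-0.1, -0.1, -1.8]
grip_width: 0.694
grip_force: 47.7
```

>>> send_rows(
  targets=[0,0,0,0,0,0.1,0,0,0,0,0,0,0.1,0,0,0,0,0,0,0.08,0,0,0,0,0,0,0.06,0,0,0,0,0,0,0.0,0],
  newtons=25,
)

```text
time_s: 13.52
eef_pos: [612.8, 254.0, 15.1]
ee_rot: [-0.0, 0.617, 0.787, -0.0]
force: [-0.3, -0.5, -2.2]
grip_width: 0.691
grip_force: 47.7
```

>>> send_rows(
  targets=[0,0,0,0,0,0.06,0,0,0,0,0,0,0.06,0,0,0,0,0,0,0.06,0,0,0,0,0,0,0.04,0,0,0,0,0,0,0.02,0],
)

```text
time_s: 14.15
eef_pos: [614.8, 252.8, 3.5]
ee_rot: [0.002, 0.617, 0.787, 0.001]
force: [-1.3, -11.0, 15.8]
grip_width: 0.689
grip_force: 50.8
```

>>> send_rows(
  targets=[0,0,0,0,0,0.02,0,0,0,0,0,0,0.02,0.0,0,0,0,0,0,0,0,0,0,0,0,0,0,0,0,0,0,0,0,0,0],
)

```text
time_s: 14.78
eef_pos: [615.2, 252.7, 1.2]
ee_rot: [0.002, 0.617, 0.787, 0.001]
force: [1.6, -8.6, 12.5]
grip_width: 0.689
grip_force: 51.0
```

>>> send_rows(
  targets=[0,0,0,0,0,0,0.5,0,0,0,0,0,0,0.7,0,0,0,0,0,0,1,0,0,0,0,0,0,1,0,0,0,0,0,-0.3,1],
)

```text
time_s: 15.4
eef_pos: [612.1, 253.9, 15.9]
ee_rot: [-0.001, 0.617, 0.787, -0.001]
force: [-0.1, 0.6, 0.0]
grip_width: 1.003
grip_force: 0.0
```

>>> send_rows(
  targets=[0,0,0,0,0,-0.8,1,0,0,0,0,0,-0.8,1,0,0,0,-1,0,-0.2,1,0,0,0,-1,0,0,1,0,0,0,-1,0,0,1],
)

```text
time_s: 16.02
eef_pos: [656.5, 77.6, 126.3]
ee_rot: [0.001, 0.616, 0.787, 0.001]
force: [1.6, 0.5, -0.2]
grip_width: 1.002
grip_force: 0.0
```

>>> send_rows(
  targets=[0,0,0,-1,0,0,1,0,0,0,0,0,0,1],
)

```text
time_s: 16.27
eef_pos: [671.2, 16.8, 125.7]
ee_rot: [0.001, 0.619, 0.786, 0.0]
force: [0.6, -0.6, 0.9]
grip_width: 1.001
grip_force: 0.0
```

```bash
python3 - <<'E'
from rig import eyes
from h import *
c=eyes.capture("top"); pickle.dump(c,open("top2.pkl","wb"))
try: print("ink",rect(c,(165,145,215,195),lambda i:g(i)<240,10))
except Exception as e: print(e)
a=eyes.capture("side"); pickle.dump(a,open("side3.pkl","wb"))
x0,y0=100,190
o=np.hstack([cv2.resize(a["img"][y0:y0+80,x0:x0+100],(500,400),interpolation=cv2.INTER_CUBIC),cv2.resize(c["img"][130:210,160:220],(300,400),interpolation=cv2.INTER_CUBIC)])
o=(255*(np.clip(o/140.,0,1))**.5).astype(np.uint8)
cv2.imwrite("pics/a6.png",o[:,:,::-1])
E
python3 go.py 613 253 60 13.9
```

```text
ink (array([616.87, 251.73,  90.32,  62.93, -76.1 ]), array([-0.1, -0. , -0. ,  0.3], dtype=float32))
pos [670.5  21.  125.4] yaw 13.82 turn(deg,tool) [ 0.05 -0.   -0.08]
units if turned first [ 3.984e+00 -1.000e-03  1.091e+00] unturned [ 3.983 -0.008  1.091]
F [-0.3  0.2  0.3] grip [0.    1.001] j [-0.14  0.72  1.14  0.    1.28 -0.38]
```

View pics/a6.png

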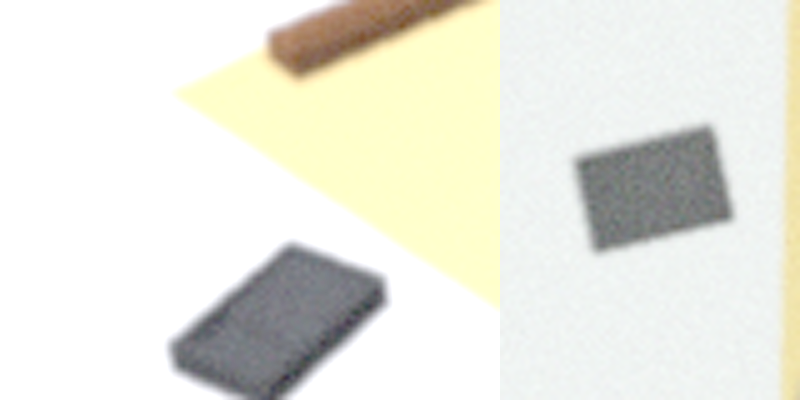

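The stone is flat on the paper, square at yaw 13.9°, and measured at (616.9, 251.7). I'll regrasp it there with a stronger grip.

>>> send_rows(
  targets=[0,0,0,0.8,0.01,0,1,0,0,0,0.9,0.01,0,1,0,0,0,0.9,0.01,0.2,1,0,0,0,0.8,0.01,0.4,1,0,0,0,0.55,0.01,0.4,1],
)

```text
time_s: 17.0
eef_pos: [615.0, 255.8, 64.8]
ee_rot: [0.0, 0.615, 0.788, 0.0]
force: [0.2, -0.6, 0.3]
grip_width: 1.005
grip_force: 0.0
```

>>> send_rows(
  targets=[0,0,0,0,0,0.4,1,0,0,0,0,0,0.4,1,0,0,0,0,0,0.2,1,0,0,0,0,0,0,1,0,0,0,0,0,0,1],
)

```text
time_s: 17.62
eef_pos: [617.0, 252.2, 5.8]
ee_rot: [0.001, 0.616, 0.787, 0.001]
force: [0.6, 1.1, 0.7]
grip_width: 0.997
grip_force: 0.0
```

```bash
python3 go.py 616.5 251.9 0.5 13.9
```

```text
pos [617.  252.2   5.8] yaw 13.88 turn(deg,tool) [ 0.11 -0.   -0.02]
units if turned first [-0.003 -0.01   0.088] unturned [-0.003 -0.01   0.088]
F [0.6 1.1 0.7] grip [0.    0.997] j [ 0.21  0.85  1.24  0.    1.05 -0.03]
```

>>> send_rows(
  targets=[0,0,0,0,-0.01,0.06,1,0,0,0,0,0,0,0,0,0,0,0,0,0,0,0,0,0,0,0,0,0,0,0,0,0,0,0,0],
  newtons=100,
)

```text
time_s: 18.25
eef_pos: [616.4, 251.8, 1.8]
ee_rot: [0.0, 0.617, 0.787, 0.001]
force: [-0.1, -0.1, 5.2]
grip_width: 0.675
grip_force: 108.7
```

>>> send_rows(
  targets=[0,0,0,0,0,0,0,0,0,0,0,0,-0.3,0,0,0,0,0,0,-0.7,0,0,0,0,-0.4,-0.1,-0.6,0,0,0,0,-0.7,-0.2,0,0],
)

```text
time_s: 18.88
eef_pos: [615.6, 183.7, 101.0]
ee_rot: [0.002, 0.616, 0.788, 0.002]
force: [0.3, -0.2, -3.5]
grip_width: 0.673
grip_force: 108.1
```

>>> send_rows(
  targets=[0,0,0,-0.85,-0.24,0,0,0,0,0,-0.85,-0.24,0,0,0,0,0,-0.85,-0.24,0,0,0,0,0,-0.85,-0.24,0,0,0,0,0,-0.5,-0.15,0,0],
)

```text
time_s: 19.5
eef_pos: [605.5, -62.4, 97.7]
ee_rot: [0.0, 0.617, 0.787, 0.0]
force: [0.5, -0.4, -1.9]
grip_width: 0.674
grip_force: 108.0
```

>>> send_rows(
  targets=[0,0,0,-0.3,-0.1,0,0,0,0,0,0,0,0,0,0,0,0,0,0,0,0],
)

```text
time_s: 19.88
eef_pos: [604.3, -77.6, 97.0]
ee_rot: [-0.0, 0.616, 0.788, 0.0]
force: [0.4, -0.1, -2.0]
grip_width: 0.676
grip_force: 108.0
```

```bash
python3 go.py 603.1 -78.2 60 13.9
```

```text
pos [604.3 -77.6  97. ] yaw 13.93 turn(deg,tool) [ 0.   -0.02  0.03]
units if turned first [-0.005 -0.021  0.617] unturned [-0.005 -0.021  0.617]
F [ 0.4 -0.1 -2. ] grip [108.035   0.676] j [-0.32  0.62  1.39  0.    1.13 -0.56]
```

>>> send_rows(
  targets=[0,0,0,0,-0.015,0.3,0,0,0,0,0,0,0.3,0,0,0,0,0,0,0.16,0,0,0,0,0,0,0,0,0,0,0,0,0,0,0],
)

```text
time_s: 20.5
eef_pos: [603.7, -79.0, 51.9]
ee_rot: [0.0, 0.617, 0.787, 0.0]
force: [0.5, -0.2, -1.8]
grip_width: 0.674
grip_force: 108.0
```

>>> send_rows(
  targets=[0,0,0,0,0,0.06,0,0,0,0,0,0,0.04,0,0,0,0,0,0,0,0],
)

```text
time_s: 20.88
eef_pos: [603.2, -79.0, 45.1]
ee_rot: [-0.0, 0.617, 0.787, -0.0]
force: [0.0, 0.1, -1.7]
grip_width: 0.673
grip_force: 108.0
```

>>> send_rows(
  targets=[0,0,0,0,0,0.06,0,0,0,0,0,0,0.04,0,0,0,0,0,0,0,0],
)

```text
time_s: 21.25
eef_pos: [603.2, -78.9, 39.0]
ee_rot: [-0.0, 0.617, 0.787, -0.0]
force: [-0.3, 0.0, -2.6]
grip_width: 0.676
grip_force: 108.0
```

It's past the taper with no contact. Continue down.

>>> send_rows(
  targets=[0,0,0,0,0,0.08,0,0,0,0,0,0,0.08,0,0,0,0,0,0,0,0],
)

```text
time_s: 21.62
eef_pos: [603.1, -78.9, 29.1]
ee_rot: [-0.0, 0.617, 0.787, -0.0]
force: [0.3, -0.2, -1.8]
grip_width: 0.674
grip_force: 107.9
```

>>> send_rows(
  targets=[0,0,0,0,0,0.08,0,0,0,0,0,0,0.07,0,0,0,0,0,0,0,0],
)

```text
time_s: 22.0
eef_pos: [603.2, -78.9, 20.3]
ee_rot: [-0.0, 0.617, 0.787, -0.0]
force: [-0.4, 0.9, -1.8]
grip_width: 0.674
grip_force: 107.9
```

>>> send_rows(
  targets=[0,0,0,0,0,0.07,0,0,0,0,0,0,0.06,0,0,0,0,0,0,0,0],
)

```text
time_s: 22.38
eef_pos: [603.2, -78.9, 12.5]
ee_rot: [-0.0, 0.617, 0.787, -0.0]
force: [1.2, -0.3, -2.4]
grip_width: 0.676
grip_force: 107.9
```

>>> send_rows(
  targets=[0,0,0,0,0,0.05,0,0,0,0,0,0,0.02,0,0,0,0,0,0,0,0],
)

```text
time_s: 22.75
eef_pos: [603.4, -79.0, 8.6]
ee_rot: [0.0, 0.617, 0.787, 0.0]
force: [0.2, -0.4, -2.1]
grip_width: 0.673
grip_force: 107.9
```

>>> send_rows(
  targets=[0,0,0,0,0,0.02,0,0,0,0,0,0,0.015,0,0,0,0,0,0,0,0],
)

```text
time_s: 23.12
eef_pos: [603.4, -79.0, 7.8]
ee_rot: [0.0, 0.617, 0.787, -0.0]
force: [-5.9, 0.5, 9.0]
grip_width: 0.669
grip_force: 109.1
```

It's on the floor at z = 7.8, as predicted. Release, lift, and head to the palette.

>>> send_rows(
  targets=[0,0,0,0,0,0,0.5,0,0,0,0,0,0,0.7,0,0,0,0,0,0,1,0,0,0,0,0,0,1,0,0,0,0,0,-0.3,1],
)

```text
time_s: 23.75
eef_pos: [602.6, -78.8, 24.2]
ee_rot: [-0.001, 0.617, 0.787, -0.0]
force: [-0.5, -0.5, 0.5]
grip_width: 1.002
grip_force: 0.0
```

>>> send_rows(
  targets=[0,0,0,0,0,-0.8,1,0,0,0,0,0,-0.8,1,0,0,5.5,0,0,-0.2,1,0,0,5.6,0,0,0,1,0,0,0,0,0,0,1],
)

```text
time_s: 24.38
eef_pos: [603.5, -79.0, 133.8]
ee_rot: [0.001, 0.689, 0.724, 0.0]
force: [-0.7, -0.1, -0.7]
grip_width: 1.003
grip_force: 0.0
```

```bash
python3 go.py 442.7 245.3 60 2.8
```

```text
pos [603.5 -79.  133.8] yaw 2.82 turn(deg,tool) [0.07 0.03 0.02]
units if turned first [ 5.529 -2.412  1.23 ] unturned [ 5.531 -2.412  1.224]
F [-0.7 -0.1 -0.7] grip [0.    1.003] j [-0.32  0.58  1.36  0.    1.2  -0.37]
```

Run:
```python
from rig import eyes
from h import *
cs=[eyes.capture("top") for _ in range(6)]; c=dict(cs[0]); c["img"]=np.mean([k["img"].astype(float) for k in cs],0).astype(np.float32)
for th in(6,8,10): print("pal",rect(c,(165,200,222,248),lambda i:(i[:,:,0]+i[:,:,1]-2*i[:,:,2]>th),6,blur=4))
```

```text
Traceback (most recent call last):
  File "h.py", line 38, in rect
    vx,vy,x0,y0=cv2.fitLine(s.astype(np.float32),cv2.DIST_HUBER,0,.01,.01).ravel()
                ~~~~~~~~~~~^^^^^^^^^^^^^^^^^^^^^^^^^^^^^^^^^^^^^^^^^^^^^^^
cv2.error: OpenCV(4.12.0) /io/opencv/modules/imgproc/src/linefit.cpp:50: error: (-215:Assertion failed) count > 0 in function 'fitLine2D_wods'
```

>>> send_rows(
  targets=[0,0,0,0.4,-0.18,0,1,0,0,0,0.85,-0.37,0,1,0,0,0,0.85,-0.37,0,1,0,0,0,0.85,-0.37,0,1,0,0,0,0.85,-0.37,0,1],
)

```text
time_s: 25.3
eef_pos: [491.9, 145.4, 132.7]
ee_rot: [0.0, 0.69, 0.724, 0.0]
force: [0.9, 0.6, -0.4]
grip_width: 1.001
grip_force: 0.0
```

>>> send_rows(
  targets=[0,0,0,0.85,-0.37,0,1,0,0,0,0.6,-0.26,0.3,1,0,0,0,0.28,-0.12,0.4,1,0,0,0,0,0,0.5,1,0,0,0,0,0,0,1],
)

```text
time_s: 25.92
eef_pos: [441.8, 245.3, 59.3]
ee_rot: [-0.001, 0.69, 0.724, -0.002]
force: [0.1, -0.1, 0.2]
grip_width: 0.998
grip_force: 0.0
```

```bash
python3 - <<'E'
from rig import eyes
from h import *
c=pickle.load(open("top.pkl","rb"))
for th,b in((9,4),(8,6),(9,6),(10,6),(11,6)):
    try: print("pal",th,b,rect(c,(165,200,222,248),lambda i:(i[:,:,0]+i[:,:,1]-2*i[:,:,2]>th),6,blur=b))
    except Exception as e: print(th,b,"fail")
cs=[eyes.capture("top") for _ in range(3)]; c=dict(cs[0]); c["img"]=np.mean([k["img"].astype(float) for k in cs],0).astype(np.float32)
pickle.dump(c,open("top4.pkl","wb"))
# stone in well: low-chroma dark blob
try: print("stone",rect(c,(278,150,320,192),lambda i:(i[:,:,0]-i[:,:,2]<8)&(g(i)<150),16,blur=3))
except Exception as e: print("x")
P=np.array([603.2,-78.9,26]);p=np.radians(13.9);Y=np.array([-np.sin(p),np.cos(p),0])
q=proj(c,[P+Y*k for k in(-60,-52,-48,-44,-30,0,30,44,48,52,60)]).round().astype(int); print([c["img"][v,u].astype(int).tolist() for u,v in q])
E
python3 go.py 442.7 245.3 1 2.8
```

```text
pal 9 4 (array([442.84, 245.34,  85.12,  52.87, -87.87]), array([ 0.3,  0.4, -0.5, -0.6], dtype=float32))
pal 8 6 (array([442.77, 245.23,  85.68,  54.6 , -86.61]), array([-0.1, -0.3,  0.7, -0.3], dtype=float32))
pal 9 6 (array([442.68, 245.29,  83.69,  52.67, -87.35]), array([ 1.2, -0.3, -0.4, -0.6], dtype=float32))
pal 10 6 (array([443.09, 245.47,  81.57,  49.13, -88.29]), array([ 0.3,  0.7,  2.1, -1.4], dtype=float32))
pal 11 6 (array([4.4152e+02, 1.6313e+02, 1.4811e+02, 2.2850e+01, 2.5000e-01]), array([-0.3,  0.5, -0.2, -0. ], dtype=float32))
stone (array([601.85, -81.58,  86.47,  62.62, -75.33]), array([-0.7,  0.6,  1.3, -0.8], dtype=float32))
[[44, 32, 19], [43, 30, 20], [37, 33, 26], [35, 33, 29], [33, 32, 27], [33, 31, 27], [31, 31, 27], [31, 28, 19], [44, 34, 22], [70, 52, 26], [94, 73, 28]]
pos [443.6 245.4  61.7] yaw 2.76 turn(deg,tool) [ 0.1  -0.02 -0.04]
units if turned first [-1.000e-03 -1.600e-02  1.012e+00] unturned [-0.002 -0.018  1.012]
F [-0.8  0.8  0.4] grip [0.    1.002] j [0.27 0.48 1.75 0.   0.91 0.23]
```

>>> send_rows(
  targets=[0,0,0,0,-0.015,0.4,1,0,0,0,0,0,0.35,1,0,0,0,0,0,0.2,1,0,0,0,0,0,0.05,1,0,0,0,0,0,0,1],
)

```text
time_s: 26.7
eef_pos: [442.4, 245.5, 1.2]
ee_rot: [0.0, 0.69, 0.724, 0.0]
force: [0.3, 0.0, -0.4]
grip_width: 1.0
grip_force: 0.0
```

```bash
python3 go.py 442.8 245.3 2 2.8
```

```text
pos [442.4 245.5   1.2] yaw 2.76 turn(deg,tool) [ 0.05 -0.01 -0.04]
units if turned first [-0.003  0.006 -0.013] unturned [-0.003  0.006 -0.013]
F [ 0.3  0.  -0.4] grip [0. 1.] j [0.27 0.58 1.78 0.   0.77 0.23]
```

Good. I'll grip, lift, and turn to the case's yaw.

>>> send_rows(
  targets=[0,0,0,0,0,-0.01,0.2,0,0,0,0,0,0,0,0,0,0,0,0,0,0,0,0,0,0,0,0,0,0,0,0,0,0,0,0],
  newtons=70,
)

```text
time_s: 27.32
eef_pos: [442.4, 245.5, 2.5]
ee_rot: [0.0, 0.69, 0.724, 0.0]
force: [-3.7, -2.2, 11.7]
grip_width: 0.674
grip_force: 72.4
```

>>> send_rows(
  targets=[0,0,0,0,0,-0.3,0,0,0,0,0,0,-0.7,0,0,0,0,0,0,-0.7,0,0,0,-5.6,0,0,-0.2,0,0,0,-5.5,0,0,0,0],
)

```text
time_s: 27.95
eef_pos: [442.4, 245.6, 116.6]
ee_rot: [0.001, 0.615, 0.788, 0.001]
force: [0.0, -0.2, -1.6]
grip_width: 0.667
grip_force: 75.3
```

>>> send_rows(
  targets=[0,0,0,0,0,0,0],
)

```text
time_s: 28.08
eef_pos: [441.9, 245.4, 115.4]
ee_rot: [0.0, 0.617, 0.787, 0.0]
force: [0.4, -0.5, -1.0]
grip_width: 0.671
grip_force: 75.3
```

```bash
python3 go.py 603.2 -79 110 13.9
```

```text
pos [441.9 245.4 115.4] yaw 13.82 turn(deg,tool) [ 0.01 -0.   -0.08]
units if turned first [-5.894  1.311  0.09 ] unturned [-5.892  1.319  0.09 ]
F [ 0.4 -0.5 -1. ] grip [75.343  0.671] j [0.27 0.4  1.71 0.   1.04 0.03]
```

>>> send_rows(
  targets=[0,0,0,-0.4,0.09,0,0,0,0,0,-0.8,0.18,0,0,0,0,0,-0.85,0.19,0,0,0,0,0,-0.85,0.19,0,0,0,0,0,-0.85,0.19,0,0],
)

```text
time_s: 28.7
eef_pos: [545.3, 37.4, 115.1]
ee_rot: [-0.0, 0.618, 0.787, -0.0]
force: [0.4, 0.9, -0.4]
grip_width: 0.672
grip_force: 75.3
```

>>> send_rows(
  targets=[0,0,0,-0.85,0.19,0,0,0,0,0,-0.7,0.15,0,0,0,0,0,-0.4,0.09,0.1,0,0,0,0,-0.19,0.04,0.2,0,0,0,0,0,0,0.2,0],
)

```text
time_s: 29.32
eef_pos: [602.7, -78.7, 83.9]
ee_rot: [-0.001, 0.617, 0.787, -0.0]
force: [0.0, 0.7, -1.3]
grip_width: 0.667
grip_force: 75.3
```

>>> send_rows(
  targets=[0,0,0,0,0,0.2,0,0,0,0,0,0,0.2,0,0,0,0,0,0,0,0],
)

```text
time_s: 29.7
eef_pos: [602.4, -78.2, 60.1]
ee_rot: [-0.001, 0.616, 0.787, -0.0]
force: [-0.7, -0.0, -0.6]
grip_width: 0.671
grip_force: 75.3
```

```bash
python3 go.py 603.2 -79 28.5 13.9
```

```text
pos [602.4 -78.2  60.1] yaw 13.9 turn(deg,tool) [-0.1  -0.06 -0.  ]
units if turned first [-0.016  0.01   0.527] unturned [-0.016  0.011  0.527]
F [-0.7 -0.  -0.6] grip [75.312  0.671] j [-0.32  0.67  1.42  0.    1.05 -0.56]
```

>>> send_rows(
  targets=[0,0,0,-0.01,0.01,0.1,0,0,0,0,0,0,0.1,0,0,0,0,0,0,0,0],
)

```text
time_s: 30.08
eef_pos: [603.5, -79.2, 48.7]
ee_rot: [-0.0, 0.617, 0.787, -0.0]
force: [-0.4, -0.9, -0.3]
grip_width: 0.671
grip_force: 75.3
```

>>> send_rows(
  targets=[0,0,0,0,0,0.06,0,0,0,0,0,0,0.04,0,0,0,0,0,0,0,0],
)

```text
time_s: 30.45
eef_pos: [603.6, -79.3, 43.0]
ee_rot: [-0.0, 0.617, 0.787, -0.0]
force: [0.3, -0.0, -0.4]
grip_width: 0.672
grip_force: 75.3
```

>>> send_rows(
  targets=[0,0,0,0,0,0.05,0,0,0,0,0,0,0.04,0,0,0,0,0,0,0,0],
)

```text
time_s: 30.82
eef_pos: [603.5, -79.3, 37.4]
ee_rot: [-0.0, 0.617, 0.787, -0.0]
force: [-1.2, -0.6, -1.6]
grip_width: 0.67
grip_force: 75.3
```

>>> send_rows(
  targets=[0,0,0,0,0,0.05,0,0,0,0,0,0,0.04,0,0,0,0,0,0,0,0],
)

```text
time_s: 31.2
eef_pos: [603.6, -79.3, 32.1]
ee_rot: [-0.0, 0.617, 0.787, -0.0]
force: [-2.1, 0.2, -1.1]
grip_width: 0.67
grip_force: 75.3
```

>>> send_rows(
  targets=[0,0,0,0,0,0.03,0,0,0,0,0,0,0.02,0,0,0,0,0,0,0,0],
)

```text
time_s: 31.58
eef_pos: [603.6, -79.3, 29.3]
ee_rot: [-0.0, 0.617, 0.787, -0.0]
force: [-4.2, -1.4, -1.0]
grip_width: 0.67
grip_force: 75.4
```

>>> send_rows(
  targets=[0,0,0,0,0,0.015,0,0,0,0,0,0,0.0,0,0,0,0,0,0,0,0],
)

```text
time_s: 31.95
eef_pos: [603.7, -79.4, 28.7]
ee_rot: [-0.0, 0.617, 0.787, -0.0]
force: [-4.6, -1.0, 1.9]
grip_width: 0.67
grip_force: 75.7
```

>>> send_rows(
  targets=[0,0,0,0,0,0.015,0,0,0,0,0,0,0.0,0,0,0,0,0,0,0,0.45,0,0,0,0,0,0,0.6,0,0,0,0,0,0,1],
)

```text
time_s: 32.58
eef_pos: [604.0, -79.2, 27.6]
ee_rot: [0.0, 0.617, 0.787, 0.0]
force: [0.7, -0.1, 0.4]
grip_width: 0.983
grip_force: 0.0
```

>>> send_rows(
  targets=[0,0,0,0,0,0,1,0,0,0,0,0,-0.3,1,0,0,0,0,0,-0.7,1,0,0,0,0,0,-0.7,1,0,0,-0.6,0,0,0,1],
)

```text
time_s: 33.2
eef_pos: [605.4, -79.7, 134.3]
ee_rot: [0.004, 0.612, 0.791, 0.001]
force: [0.2, 0.6, -1.1]
grip_width: 0.997
grip_force: 0.0
```

```bash
python3 go.py 436.6 -309.5 60 14.5
```

```text
pos [605.4 -79.7 134.3] yaw 14.5 turn(deg,tool) [ 0.38  0.25 -0.  ]
units if turned first [-3.003 -3.683  1.239] unturned [-2.998 -3.691  1.227]
F [ 0.2  0.6 -1.1] grip [0.    0.997] j [-0.32  0.58  1.36  0.    1.2  -0.58]
```

>>> send_rows(
  targets=[0,0,0,-0.3,-0.37,0,1,0,0,0,-0.5,-0.61,0,1,0,0,0,-0.6,-0.73,0,1,0,0,0,-0.6,-0.73,0,1,0,0,0,-0.5,-0.62,0,1],
)

```text
time_s: 33.83
eef_pos: [462.0, -271.8, 129.7]
ee_rot: [-0.0, 0.613, 0.79, -0.0]
force: [0.9, -0.6, 0.3]
grip_width: 1.002
grip_force: 0.0
```

>>> send_rows(
  targets=[0,0,0,-0.35,-0.43,0.2,1,0,0,0,-0.15,-0.19,0.4,1,0,0,0,0,0,0.4,1,0,0,0,0,0,0.2,1,0,0,0,0,0,0,1],
)

```text
time_s: 34.45
eef_pos: [434.8, -308.4, 57.2]
ee_rot: [-0.001, 0.612, 0.791, 0.0]
force: [0.5, 0.4, 1.1]
grip_width: 1.004
grip_force: 0.0
```

```bash
python3 go.py 436.6 -309.5 3 14.5
python3 - <<'E'
from rig import eyes
from h import *
cs=[eyes.capture("top") for _ in range(3)]; c=dict(cs[0]); c["img"]=np.mean([k["img"].astype(float) for k in cs],0).astype(np.float32)
try: print("pal",rect(c,(276,148,322,192),lambda i:i[:,:,2]>60,32,blur=2))
except Exception as e: print("x")
E
```

```text
pos [ 434.8 -308.4   57.2] yaw 14.49 turn(deg,tool) [-0.03 -0.07 -0.01]
units if turned first [-0.026  0.024  0.904] unturned [-0.027  0.025  0.904]
F [0.5 0.4 1.1] grip [0.    1.004] j [-0.84  0.53  1.67  0.    0.94 -1.09]
pal (array([605.56, -79.93,  93.3 ,  63.19, -76.27]), array([-0.1,  0. ,  0.2, -0. ], dtype=float32))
```

The palette sits square in the well at angle −76.3°. Now the cover.

>>> send_rows(
  targets=[0,0,0,-0.027,0.024,0.4,1,0,0,0,0,0,0.3,1,0,0,0,0,0,0.15,1,0,0,0,0,0,0.04,1,0,0,0,0,0,0,1],
)

```text
time_s: 35.22
eef_pos: [437.0, -310.2, 4.8]
ee_rot: [0.0, 0.612, 0.791, -0.0]
force: [0.0, 0.5, 0.0]
grip_width: 1.001
grip_force: 0.0
```

```bash
python3 go.py 436.6 -309.5 2.5 14.5
```

```text
pos [ 437.  -310.2    4.8] yaw 14.47 turn(deg,tool) [ 0.03  0.05 -0.03]
units if turned first [ 0.013 -0.003  0.038] unturned [ 0.013 -0.003  0.038]
F [0.  0.5 0. ] grip [0.    1.001] j [-0.84  0.62  1.69 -0.    0.83 -1.09]
```

>>> send_rows(
  targets=[0,0,0,0.013,0,0.038,0.2,0,0,0,0,0,0,0,0,0,0,0,0,0,0,0,0,0,0,0,0,0,0,0,0,0,0,0,0],
  newtons=50,
)

```text
time_s: 35.85
eef_pos: [436.6, -309.2, 2.7]
ee_rot: [0.0, 0.612, 0.791, -0.0]
force: [-2.0, 2.1, 7.6]
grip_width: 0.673
grip_force: 51.6
```

>>> send_rows(
  targets=[0,0,0,0,0,-0.3,0,0,0,0,0,0,-0.7,0,0,0,0,0,0,-0.7,0,0,0,0.6,0,0,-0.2,0,0,0,0,0,0,0,0],
)

```text
time_s: 36.48
eef_pos: [436.5, -309.2, 115.8]
ee_rot: [0.0, 0.617, 0.787, -0.0]
force: [-0.9, -1.0, -0.8]
grip_width: 0.672
grip_force: 53.5
```

```bash
python3 go.py 603.5 -79.2 115 13.9
```

```text
pos [ 436.5 -309.2  115.8] yaw 13.86 turn(deg,tool) [ 0.01  0.02 -0.04]
units if turned first [3.052 3.623 0.013] unturned [3.054 3.621 0.013]
F [-0.9 -1.  -0.8] grip [53.496  0.672] j [-0.84  0.45  1.62 -0.    1.07 -1.08]
```

>>> send_rows(
  targets=[0,0,0,0.3,0.36,0,0,0,0,0,0.5,0.6,0,0,0,0,0,0.6,0.71,0,0,0,0,0,0.6,0.71,0,0,0,0,0,0.5,0.59,0,0],
)

```text
time_s: 37.1
eef_pos: [573.8, -118.7, 113.8]
ee_rot: [-0.002, 0.616, 0.788, -0.0]
force: [0.3, -0.0, 0.3]
grip_width: 0.676
grip_force: 53.5
```

>>> send_rows(
  targets=[0,0,0,0.35,0.41,0,0,0,0,0,0.2,0.24,0.2,0,0,0,0,0,0,0.3,0,0,0,0,0,0,0.2,0,0,0,0,0,0,0,0],
)

```text
time_s: 37.72
eef_pos: [602.5, -80.3, 72.4]
ee_rot: [-0.001, 0.617, 0.787, -0.001]
force: [-0.2, -1.1, -0.0]
grip_width: 0.67
grip_force: 53.5
```

```bash
python3 go.py 603.5 -79.2 40.7 13.9
```

```text
pos [602.5 -80.3  72.4] yaw 13.79 turn(deg,tool) [-0.14 -0.08 -0.11]
units if turned first [0.014 0.021 0.529] unturned [0.013 0.022 0.529]
F [-0.2 -1.1 -0. ] grip [53.486  0.67 ] j [-0.32  0.65  1.41 -0.    1.08 -0.57]
```

>>> send_rows(
  targets=[0,0,-0.1,0.013,0.015,0.2,0,0,0,0,0,0,0.12,0,0,0,0,0,0,0,0],
)

```text
time_s: 38.1
eef_pos: [603.9, -78.5, 54.1]
ee_rot: [-0.0, 0.616, 0.788, -0.0]
force: [0.6, 0.3, -0.6]
grip_width: 0.671
grip_force: 53.5
```

>>> send_rows(
  targets=[0,0,0,0,0,0.05,0,0,0,0,0,0,0.04,0,0,0,0,0,0,0,0],
)

```text
time_s: 38.48
eef_pos: [604.1, -78.5, 49.2]
ee_rot: [-0.0, 0.616, 0.788, -0.0]
force: [0.4, -1.0, -0.2]
grip_width: 0.672
grip_force: 53.5
```

>>> send_rows(
  targets=[0,0,0,-0.01,-0.005,0.04,0,0,0,0,0,0,0.03,0,0,0,0,0,0,0,0],
)

```text
time_s: 38.85
eef_pos: [604.0, -79.2, 44.9]
ee_rot: [-0.0, 0.616, 0.788, -0.0]
force: [-0.1, -0.5, -0.6]
grip_width: 0.667
grip_force: 53.5
```

>>> send_rows(
  targets=[0,0,0,0,0,0.03,0,0,0,0,0,0,0.02,0,0,0,0,0,0,0,0],
)

```text
time_s: 39.22
eef_pos: [603.7, -79.3, 42.0]
ee_rot: [-0.0, 0.616, 0.788, -0.0]
force: [-4.2, -0.9, 2.3]
grip_width: 0.669
grip_force: 53.8
```

>>> send_rows(
  targets=[0,0,0,0,-0.01,0.01,0,0,0,0,0,0,0.015,0,0,0,0,0,0,0,0],
)

```text
time_s: 39.6
eef_pos: [603.6, -79.3, 40.8]
ee_rot: [0.0, 0.616, 0.788, 0.0]
force: [-1.9, -1.3, 4.2]
grip_width: 0.672
grip_force: 54.1
```

>>> send_rows(
  targets=[0,0,0,0,0,0.012,0,0,0,0,0,0,0,0,0,0,0,0,0,0,0.45,0,0,0,0,0,0,0.6,0,0,0,0,0,0,1],
)

```text
time_s: 40.22
eef_pos: [603.5, -79.3, 39.7]
ee_rot: [-0.0, 0.616, 0.788, 0.0]
force: [0.1, 0.6, 0.4]
grip_width: 0.98
grip_force: 0.0
```

>>> send_rows(
  targets=[0,0,0,0,0,0,1,0,0,0,0,0,-0.4,1,0,0,0,0,0,-0.7,1,0,0,0,0.9,0,-0.3,-1,0,0,0,0.9,0,0,-1],
)

```text
time_s: 40.85
eef_pos: [577.7, 26.4, 125.5]
ee_rot: [0.001, 0.616, 0.787, 0.001]
force: [0.5, 0.4, -1.6]
grip_width: 0.606
grip_force: 0.0
```

>>> send_rows(
  targets=[0,0,0,0.9,0,0,-1,0,0,0,0.5,0,0,-1,0,0,0,0,0,0,-1],
)

```text
time_s: 41.22
eef_pos: [556.6, 108.7, 124.0]
ee_rot: [-0.0, 0.615, 0.789, 0.0]
force: [0.2, -0.0, 0.2]
grip_width: 0.0
grip_force: 0.0
```

```bash
cat > look.py <<'E'
from rig import eyes
from h import *
import sys
a=eyes.capture("side"); c=eyes.capture("top"); pickle.dump(a,open("sideL.pkl","wb")); pickle.dump(c,open("topL.pkl","wb"))
o=np.hstack([cv2.resize(a["img"][150:250,200:300],(400,400),interpolation=cv2.INTER_CUBIC),cv2.resize(c["img"][140:210,250:320],(400,400),interpolation=cv2.INTER_CUBIC)])
cv2.imwrite("pics/"+sys.argv[1],(255*(np.clip(o/140.,0,1))**.6).astype(np.uint8)[:,:,::-1])
E
python3 - <<'E'
from h import *
# knob location from start images: brightest brass-side points; knob upper face in both views
c=pickle.load(open("top.pkl","rb")); a=pickle.load(open("side.pkl","rb"))
p=np.radians(13.9); Y=np.array([-np.sin(p),np.cos(p),0]); W=np.array([603.8,-81.1,0])
# side view: knob corners seen at crop a5 px (228..285, 200..285)/8+(205,170)
for px in((235,204),(252,196),(280,206),(258,218)): 
    w=plane(a,[[px[0]/8+205-.5,px[1]/8+170-.5]],78.5)[0]; d=w-W; print(px,w.round(1),"along y",(d@Y).round(1),"x",(d@[Y[1],-Y[0],0]).round(1))
# top view dark mark in crop1 at (150,218)/5+(235,135)
w=plane(c,[[150/5+235-.5,218/5+135-.5]],78.5)[0]; d=w-W; print("top mark",w,(d@Y).round(1),(d@[Y[1],-Y[0],0]).round(1))
E
python3 go.py 603.5 -79.2 110 13.9
```

```text
(235, 204) [586.3  20.3  78.5] along y 102.7 x 7.4
(252, 196) [585.7  13.4  78.5] along y 96.1 x 5.2
(280, 206) [575.   11.7  78.5] along y 97.0 x -5.6
(258, 218) [575.1  21.3  78.5] along y 106.3 x -3.2
top mark [570.34006885  17.90873469  78.5       ] 104.1 -8.7
pos [556.6 108.7 124. ] yaw 14.13 turn(deg,tool) [ 0.   -0.01  0.23]
units if turned first [-3.228  0.006  0.233] unturned [-3.228 -0.007  0.233]
F [ 0.2 -0.   0.2] grip [0. 0.] j [-0.01  0.51  1.51  0.    1.13 -0.26]
```

```bash
python3 look.py fin1.png
```

```text
(no output)
```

View pics/fin1.png

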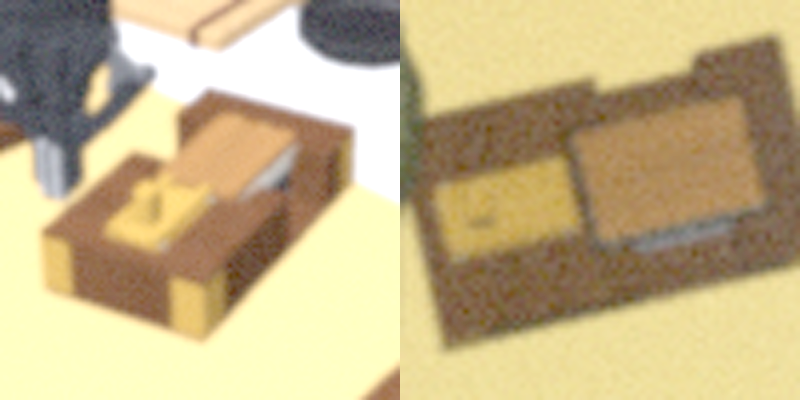

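The cover (brown, (575–765, 97–247) in the right crop) lies square in the well, with the palette edge showing below it in the near cutaway and the knob at (150,200) on the left. I'll check the cover's height and flushness by casting its corners onto z = 48.

```bash
python3 - <<'E'
from h import *
a=pickle.load(open("sideL.pkl","rb")); c=pickle.load(open("topL.pkl","rb"))
m=lambda i:(i[:,:,0]>75)
W=np.array([603.8,-81.1]); p=np.radians(13.9); Y=np.array([-np.sin(p),np.cos(p)]); X=np.array([Y[1],-Y[0]])
T=np.array([(575,132),(742,97),(765,208),(598,247)],float); T=(T-[400,0])/5.714+[250,140]-.4
S_=np.array([(215,113),(300,142),(238,197),(172,180)],float)/4+[200,150]-.4
for n,cam,P in(("top",c,T),("side",a,S_)):
    w=plane(cam,P,48)[:,:2]-W; print(n,np.c_[w@X,w@Y].round(1).tolist())
E
python3 go.py 569.5 60 60 13.9
```

```text
top [[31.5, 45.7], [28.9, -45.5], [-32.4, -42.5], [-31.7, 48.8]]
side [[33.2, -41.5], [-37.6, -34.5], [-33.9, 46.7], [14.6, 49.1]]
pos [557.3 106.6 123.9] yaw 13.98 turn(deg,tool) [0.01 0.01 0.08]
units if turned first [-0.803  0.01   1.065] unturned [-0.803  0.009  1.066]
F [ 1.2 -0.7 -0.5] grip [0.    0.001] j [-0.02  0.51  1.51 -0.    1.13 -0.26]
```

>>> send_rows(
  targets=[0,0,0,-0.5,0,0,-1,0,0,0,-0.35,0,0.3,-1,0,0,0,0,0,0.45,-1,0,0,0,0,0,0.25,-1,0,0,0,0,0,0,-1],
)

```text
time_s: 41.95
eef_pos: [568.8, 57.2, 62.5]
ee_rot: [-0.001, 0.616, 0.788, -0.001]
force: [-0.3, -0.0, 0.7]
grip_width: 0.002
grip_force: 0.0
```

```bash
python3 go.py 603.3 -79.1 62 13.9
```

```text
pos [568.8  57.2  62.5] yaw 13.94 turn(deg,tool) [-0.14 -0.05  0.04]
units if turned first [-2.344  0.012  0.009] unturned [-2.344  0.01   0.007]
F [-0.3 -0.   0.7] grip [0.    0.002] j [-0.1   0.6   1.54  0.    1.01 -0.35]
```

>>> send_rows(
  targets=[0,0,0,-0.2,0.01,0,-1,0,0,0,-0.15,0,0,-1,0,0,0,-0.15,0,0,-1,0,0,0,-0.15,0,0,-1,0,0,0,-0.15,0,0,-1],
)

```text
time_s: 42.58
eef_pos: [581.7, 10.5, 64.0]
ee_rot: [0.0, 0.616, 0.788, 0.0]
force: [0.1, 1.7, 1.6]
grip_width: -0.002
grip_force: 1.1
```

```bash
python3 go.py 603.3 -79.1 62 13.9
```

```text
pos [581.7  10.5  64. ] yaw 13.97 turn(deg,tool) [ 0.01 -0.    0.07]
units if turned first [-1.536 -0.01   0.033] unturned [-1.536 -0.012  0.033]
F [0.1 1.7 1.6] grip [ 1.145 -0.002] j [-0.18  0.61  1.51  0.    1.02 -0.43]
```

>>> send_rows(
  targets=[0,0,0,-0.1,0,0.02,-1,0,0,0,-0.07,0,0,-1,0,0,0,-0.05,0,0,-1],
)

```text
time_s: 42.95
eef_pos: [584.0, 0.8, 62.6]
ee_rot: [-0.003, 0.616, 0.788, 0.001]
force: [-4.6, 24.2, 7.9]
grip_width: -0.002
grip_force: 12.3
```

>>> send_rows(
  targets=[0,0,0,-0.04,0,0,-1,0,0,0,-0.03,0,0,-1,0,0,0,0,0,0,-1],
)

```text
time_s: 43.32
eef_pos: [584.0, 0.6, 62.6]
ee_rot: [-0.005, 0.616, 0.788, 0.003]
force: [-7.3, 34.6, 10.2]
grip_width: -0.005
grip_force: 17.8
```

It's firm at 35 N. I'll back off, rise, and measure the tongue's tip.

>>> send_rows(
  targets=[0,0,0,0.1,0,0,-1,0,0,0,0.3,0,0,-1,0,0,0,0.5,0,-0.8,-1,0,0,0,1,0,-0.5,-1,0,0,0,1,0,0,-1],
)

```text
time_s: 43.95
eef_pos: [545.2, 160.6, 141.0]
ee_rot: [0.002, 0.616, 0.787, 0.001]
force: [1.1, 0.1, -0.5]
grip_width: 0.002
grip_force: 0.0
```

>>> send_rows(
  targets=[0,0,0,0,0,0,-1],
)

```text
time_s: 44.08
eef_pos: [543.4, 162.6, 138.9]
ee_rot: [0.0, 0.614, 0.789, 0.0]
force: [0.5, 0.0, -0.6]
grip_width: 0.007
grip_force: 0.0
```

```bash
cat > tip.py <<'E'
from rig import eyes
from h import *
cs=[eyes.capture("top") for _ in range(4)]; c=dict(cs[0]); c["img"]=np.mean([k["img"].astype(float) for k in cs],0).astype(np.float32)
W=np.array([602.6,-81.1,53.5]);p=np.radians(13.9);Y=np.array([-np.sin(p),np.cos(p),0]);X=np.array([Y[1],-Y[0],0])
old=pickle.load(open("topL.pkl","rb"))
for x in(-4,0,4):
  for n,k in(("new",c),("old",old)):
    ds=np.arange(8,120,4); q=proj(k,[W+X*x+Y*d for d in ds]).astype(np.float32)
    v=cv2.remap(k["img"].astype(np.float32),q[:,0].reshape(1,-1),q[:,1].reshape(1,-1),1)[0]
    print(x,n,[(int(d),int(r-b),int(r)) for d,(r,_,b) in zip(ds,v)])
E
python3 tip.py
```

```text
-4 new [(8, 48, 76), (12, 50, 76), (16, 49, 75), (20, 48, 75), (24, 52, 81), (28, 65, 93), (32, 70, 98), (36, 70, 96), (40, 69, 97), (44, 69, 97), (48, 70, 98), (52, 70, 98), (56, 66, 92), (60, 55, 78), (64, 52, 73), (68, 52, 74), (72, 58, 78), (76, 66, 93), (80, 69, 98), (84, 68, 96), (88, 67, 93), (92, 68, 96), (96, 70, 97), (100, 69, 96), (104, 69, 97), (108, 70, 96), (112, 69, 96), (116, 70, 97)]
-4 old [(8, 48, 74), (12, 52, 76), (16, 48, 76), (20, 47, 76), (24, 48, 74), (28, 52, 75), (32, 51, 77), (36, 50, 75), (40, 48, 75), (44, 42, 66), (48, 26, 46), (52, 30, 41), (56, 52, 72), (60, 67, 92), (64, 72, 93), (68, 71, 96), (72, 70, 96), (76, 70, 98), (80, 72, 97), (84, 71, 99), (88, 73, 97), (92, 70, 98), (96, 67, 92), (100, 52, 78), (104, 50, 72), (108, 51, 73), (112, 57, 81), (116, 66, 94)]
0 new [(8, 47, 73), (12, 48, 72), (16, 48, 73), (20, 47, 72), (24, 54, 80), (28, 66, 93), (32, 71, 98), (36, 69, 98), (40, 70, 98), (44, 70, 98), (48, 70, 98), (52, 70, 97), (56, 66, 92), (60, 64, 86), (64, 64, 86), (68, 60, 84), (72, 60, 85), (76, 66, 93), (80, 68, 98), (84, 68, 96), (88, 6
[... 620 characters left out ...]
36, 70, 98), (40, 71, 98), (44, 69, 98), (48, 71, 98), (52, 69, 98), (56, 64, 91), (60, 66, 93), (64, 68, 97), (68, 69, 97), (72, 67, 93), (76, 68, 95), (80, 71, 97), (84, 70, 97), (88, 69, 96), (92, 69, 96), (96, 70, 98), (100, 71, 97), (104, 69, 97), (108, 68, 97), (112, 70, 97), (116, 70, 97)]
4 old [(8, 49, 73), (12, 49, 73), (16, 52, 71), (20, 48, 75), (24, 48, 74), (28, 53, 75), (32, 48, 74), (36, 51, 76), (40, 53, 75), (44, 44, 72), (48, 28, 51), (52, 25, 47), (56, 51, 74), (60, 70, 94), (64, 70, 98), (68, 70, 98), (72, 70, 97), (76, 70, 99), (80, 71, 98), (84, 70, 97), (88, 70, 98), (92, 68, 98), (96, 64, 92), (100, 67, 94), (104, 71, 97), (108, 68, 96), (112, 68, 92), (116, 67, 97)]
```

The tip sits 25.5 mm from the well centre, against 25 mm expected at home. The stop was firm at 35 N against 2 N of friction, so the bolt is home. The arm is clear, so I'll hand in.

```bash
python3 -c "from rig import job;print(job.finish_job())"
```

```text
the job is handed in; nothing more can be done
None
```

The ink set is packed and handed in at about 44 s: inkstone, palette and cover are lowered into the well, and the bolt is pushed to its stop. The first inkstone try caught the rim and tilted the stone, so I laid it flat on the desk and placed it again. Checks were by camera and force readings, and the hand-in returned no verdict.

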